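# Load the board tester and start it with both buttons

## Task

On the electronics bench, use the fingertips to push the black carrier along its guides until it stops fully home against the grey test head, without lifting it or touching the circuit board on top. Then start the test: press the two equal large round buttons of the control box down together, one fingertip on each and neither one alone, hold both fully down for at least two seconds, and let them both come up again. Do not press the small single button and leave the tin, the spool and the jar where they stand.

Things in the scene. Friction and masses are not known exactly. Their poses are not given: they have to be found in the camera images.
- carrier: The loose black carrier: a block 90 mm long (its x), 80 mm wide (y), 24 mm high, about 0.3 kg, lying on the jig's 12 mm thick base plate between two guides, 3 mm play at either side. Origin: middle of its underside. x points along the push, z up. Pushing takes a few newtons; it stays where it is left. It starts 30 to 60 mm short of home.
- carrier_back (a point): Middle of the carrier's near (-x) face, where it is pushed, half-way up: 45 mm behind the carrier's origin, 12 mm above its underside, 12 mm below its top, 24 mm above the bench. Axes as the carrier's.
- jig: Test jig, fixed to the bench: aluminium base plate 260 (x) x 124 x 12 mm; two guides along x, 12 mm above the plate, inner faces 86 mm apart, from x -130 to +60 mm; grey test head (the stop) from x +60 to +130 mm, full width, its top 62 mm above the bench. Origin: middle of the underside. x = direction of the push, z up.
- jig_seat (a point): Point of the jig where carrier_back must come: the middle of the carrier's near face when its far face touches the test head (home). 30 mm behind the jig's origin (-x), 24 mm above the bench. Axes as the jig's.
- board: Circuit board fixed on top of the carrier, 66 x 58 mm, its parts up to 15 mm above the carrier's top. Origin: middle of the board's underside, 24 mm above the carrier's underside and 49 mm ahead (+x) of carrier_back. Not to be touched.
- start_l_top (a point): Middle of the top face of the left start button: a large round black push button 30 mm across, on the grey control box (120 x 140 mm, 36 mm high, fixed to the bench). It goes straight down. x axis points to the side of the box where the small button sits, y from the right start button to the left one, z up.
- start_r_top (a point): The same for the right start button, equal to the left one, 62 mm away centre to centre, at the same height. Each sits in a low round collar 46 mm across; the button tops stand 12 mm above the collars, 24 mm above the box and 60 mm above the bench. Nothing else stands between the two.
- start_l (a joint): Travel of the left start button: 0 up, 0.008 m at its stop. Counts as down from 0.006. Its spring takes 5 N at the stop and brings it up again when let go.
- start_r (a joint): The same for the right start button.
- abort_top (a point): Middle of the top of the small single button, 16 mm across, on the same box, 57 mm to the +x side of the line joining the start buttons, half-way between them. Not to be pressed.
- abort (a joint): Travel of the small single button: 0 up, 0.005 m down.
- tin: Bystander: flat round aluminium tin, 56 mm across, 22 mm high, loose. Origin: middle of its underside.
- spool: Bystander: grey solder spool standing on its flange, 52 mm across, 38 mm high, loose. Origin: middle of its underside.
- jar: Bystander: amber glass jar with a black cap, 44 mm across, 55 mm high, loose. Origin: middle of its underside.

How it is judged:
By the outcome, as a careful person would: the job done as asked, in the order asked, and still so for the second after the job is handed in, with the robot touching nothing.
It also fails if it takes over 56 s, if anything falls off the work surface, if the arm or the gripper's body presses on something with over 40 N, if the wrist force passes 120 N, or if a joint passes its speed limit or range.

## Robot

A 6-joint arm with a two-finger parallel gripper is mounted at the origin on the work surface. World frame = base frame: x ahead of the robot, y to its left, z up, the work surface at z = 0. Lengths are in mm, angles in rad, forces in N, time in s.
With the tool pointing down it reaches from about 275 to 1000 mm from the base axis. Payload 8.4 kg.
Tool frame: the origin (TCP) lies midway between the tips of the shut fingers; the grasp point (between the pads) lies 19 mm behind it; z points along the fingers, x is the direction in which the jaws open and shut, and the axes are right-handed (so a half turn about z gives the same grasp; the last joint's range is limited). The gripper opens to 85 mm and grips with 20 to 120 N. Pads are 22 mm wide; open, the fingers measure 114 mm over their backs; the gripper's body (76 mm by 85 mm) begins 54 mm behind the grasp point. The pads swing forward as they close: fully open they stand 13 mm farther back than shut.
Start: joints at [1.103, 0.353, 1.633, -0, 1.155, -0.002], TCP at [280.71, 558.417, 231.281] pointing down, gripper open.
Joint ranges: [-2.63, 2.63], [-0.92, 2.1], [0.06, 2.66], [-1.3, 4.44], [0, 2.69], [-3.02, 3.02]. Speed limits (rad/s): [2.22, 2.22, 2.79, 3.14, 3.14, 3.14].

## Interface

Orientations are given as [roll, pitch, yaw] about the fixed x, y, z axes, in that order (R = Rz(yaw) Ry(pitch) Rx(roll)).
In Python, from rig import sense, grab_frame, camera_model, job gives the robot as it stands.
- The arm moves only by the tool arm_command, never from a script. Its argument "plan" is a list of rows, each an object with "translation": the shift along the tool's x, y, z in cm, a list of three; "twist": the turn about the tool's z in rad; "gripper": the opening, from 0 (shut) to 1 (fully open). A call has exactly 5 rows; each row is the pose to reach, as a shift and turn from the pose measured when the call began, along the tool's axes at that moment; what a row does not reach only later rows make up. A row lasts 1/12 s, in which the tool goes at most 41.7 mm and 7.16 degrees, less where a joint would pass 70% of its speed; a pose out of reach is approached as far as the arm can. A call with a gripper value outside its range is refused whole. The fingers move at their own pace and stop on an object; "squeeze" is the grip in N (left out, the last holds). Time passes only in rows, so rows that repeat a pose let the fingers close, or fill a call up. It gives the time, the measured TCP pose, the force and the opening at its end, in the units of the state.
- sense(): the state, without advancing time (a new reading comes with each control period).
- grab_frame(name): name is "scene" or "top" or "wrist"; returns the picture (420x560x3 uint8, blue, green, red); there is no depth.
- camera_model(name): a dict with "fx", "fy", "cx", "cy" (pixels), "dist_coeffs" ([k1, k2, p1, p2, k3] as OpenCV has them; the pictures are not rectified), "pose" (4x4, takes a point from camera to world coordinates). Camera axes: x right, y down, z forward; pixel columns grow to the right and rows downward; lengths in mm; the calibration is good to about 2 mm. A picture is of the moment at which its call begins: read the wrist's pose just before it. camera_model takes no time and is no camera call; for the wrist camera it gives the pose at the moment of the call.
- job.sign_off(): hands the job in, once; it reports no verdict.
The state is a dict: "clock": time; "qpos": joint angles; "qvel": joint speeds; "joint_efforts": joint torques, N m; "eef_pos": TCP position; "tcp_rot": TCP orientation; "contact_force": force on the tool from outside, world axes, zero at the start; "wrist_torque": the same for the moment, N m; "opening": opening from 0.0 (shut) to 1.0 (fully open).
Only numpy, scipy, OpenCV 4.12 (cv2) and the standard library are available. Lean on these libraries where they do the work, as an engineer would, in place of code of your own. Each camera call takes 0.05 s, during which the arm holds its last target.

## Working session

There is one attempt and no reset: what is moved stays moved. The work goes in short steps, Python scripts to look and compute and a tool call to move; the robot and the scene stay as the last step left them, time stands still between calls to the robot, and variables do not carry over. Pictures are saved under pics/ and viewed, and the job is handed in when it is done.

Besides the shell and the picture viewer there is one more tool, called after "Request:" by a JSON object that holds its "api" and its "payload". arm_command: Moves the arm, as the interface text tells. Its arguments: {"type":"object","properties":{"plan":{"type":"array","items":{"type":"object","properties":{"translation":{"type":"array","items":{"type":"number"}},"twist":{"type":"number"},"gripper":{"type":"number"}}}},"squeeze":{"type":"number"}},"required":["plan"]}

```bash
mkdir -p pics; ls; python3 - <<'E'
from rig import sense, grab_frame, camera_model, job
import cv2
for n in ["scene","top","wrist"]:
    cv2.imwrite(f"pics/{n}0.png",grab_frame(n)); m=camera_model(n); print(n,m)
s=sense();print(s)
E
```

```text
pics
scene {'fx': 523.7393576267393, 'fy': 523.7393576267393, 'cx': 284.4720093431875, 'cy': 213.3778634080652, 'dist_coeffs': array([-0.17117213,  0.        ,  0.        ,  0.        ,  0.        ]), 'pose': array([[-6.35392003e-01,  4.72312237e-01, -6.10899463e-01,
         1.25132451e+03],
       [ 7.72168800e-01,  3.94455862e-01, -4.98156519e-01,
         5.46481146e+02],
       [ 5.68745468e-03, -7.88242173e-01, -6.15338874e-01,
         7.56603122e+02],
       [ 0.00000000e+00,  0.00000000e+00,  0.00000000e+00,
         1.00000000e+00]])}
top {'fx': 411.1702365282028, 'fy': 411.1702365282028, 'cx': 271.92908394612823, 'cy': 207.17510245192074, 'dist_coeffs': array([-0.01158202,  0.        ,  0.        ,  0.        ,  0.        ]), 'pose': array([[ 2.31298316e-02, -9.75850156e-01,  2.17212992e-01,
         3.92601645e+02],
       [-9.99719247e-01, -2.14595164e-02,  1.00457407e-02,
         7.34579852e+00],
       [-5.14185190e-03, -2.17384365e-01, -9.76072538e-01,
         9.03262868e+02],
       [ 0.00000000e+00,  0.00000000e+00,  0.00000000e+00,
         1.00000000e+00]])}
wri
[... 510 characters left out ...]
0e+00,
         1.00000000e+00]])}
{'clock': 0.15, 'qpos': array([ 1.10261405e+00,  3.53510586e-01,  1.63392098e+00, -2.94016218e-05,
        1.15521336e+00, -2.41665454e-03]), 'qvel': array([-0.00066145, -0.00230448, -0.00209691, -0.00039914,  0.00042373,
        0.00097905]), 'joint_efforts': array([-1.05928232e-04, -6.05645156e+01, -3.42333448e+01,  1.43008847e-05,
        6.22057269e-03, -2.85204862e-05]), 'eef_pos': array([280.55373746, 558.10707331, 230.73881134]), 'tcp_rot': array([3.14156831e+00, 1.05233917e-03, 1.10504257e+00]), 'contact_force': array([0.02870298, 0.06295603, 0.1284556 ]), 'wrist_torque': array([-0.01392627,  0.01551997,  0.03693319]), 'opening': 1.0019601274918026}
```

View pics/top0.png

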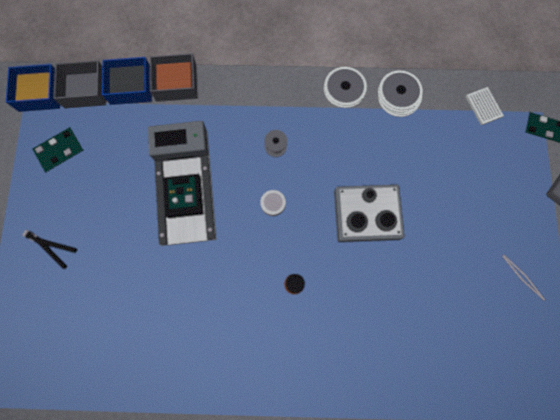

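View pics/scene0.png

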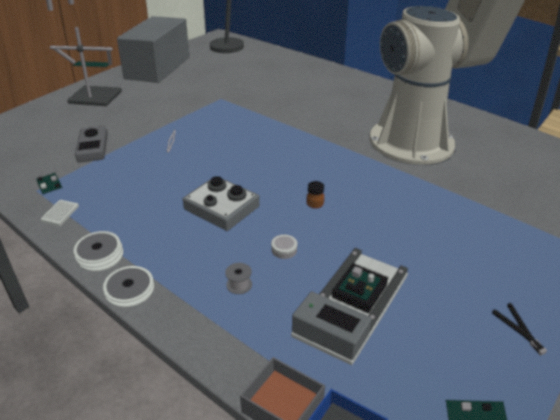

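View pics/wrist0.png

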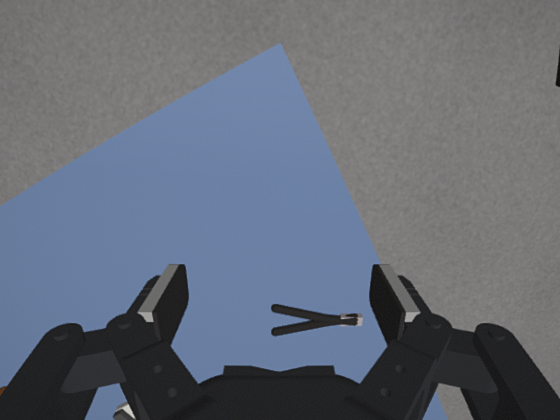

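The top view shows the jig at columns 155–213, rows 122–245, with the carrier at about (183,197). The box's start buttons are at about (357,221) and (387,220), and the small button is at (369,195). The tin is at (273,202), the spool at (276,142) and the jar at (295,284). I'll zoom in and measure.

```bash
cat > h.py <<'E'
import numpy as np, cv2
from rig import sense, grab_frame, camera_model
def ray(m,uv):
    K=np.array([[m['fx'],0,m['cx']],[0,m['fy'],m['cy']],[0,0,1]])
    p=cv2.undistortPoints(np.array(uv,float).reshape(-1,1,2),K,np.array(m['dist_coeffs'])).reshape(-1,2)
    d=np.c_[p,np.ones(len(p))]@m['pose'][:3,:3].T
    return m['pose'][:3,3],d
def onplane(m,uv,z):
    o,d=ray(m,uv); return o+d*((z-o[2])/d[:,2])[:,None]
def proj(m,P):
    K=np.array([[m['fx'],0,m['cx']],[0,m['fy'],m['cy']],[0,0,1]])
    T=np.linalg.inv(m['pose']); r,_=cv2.Rodrigues(T[:3,:3])
    return cv2.projectPoints(np.array(P,float).reshape(-1,1,3),r,T[:3,3],K,np.array(m['dist_coeffs']))[0].reshape(-1,2)
E
python3 - <<'E'
from h import *
a=cv2.imread("pics/top0.png")
c=cv2.resize(a[110:255,140:225],None,fx=4,fy=4,interpolation=cv2.INTER_CUBIC);cv2.imwrite("pics/top0_jig.png",c)
c=cv2.resize(a[175:250,325:415],None,fx=7,fy=7,interpolation=cv2.INTER_CUBIC);cv2.imwrite("pics/top0_box.png",c)
m=camera_model("top")
print(onplane(m,[[273,202]],22),onplane(m,[[276,141]],38),onplane(m,[[295,284]],55))
print(onplane(m,[[357,221],[387,220]],60),onplane(m,[[369,195]],60))
E
```

```text
[[600.43935584  14.3281851   22.        ]] [[736.95574339  10.65518186  38.        ]] [[422.71106476 -34.4294303   55.        ]]
[[ 554.64396552 -161.93467841   60.        ]
 [ 558.14110522 -224.53684557   60.        ]] [[ 611.13074539 -188.51301141   60.        ]]
```

View pics/top0_jig.png

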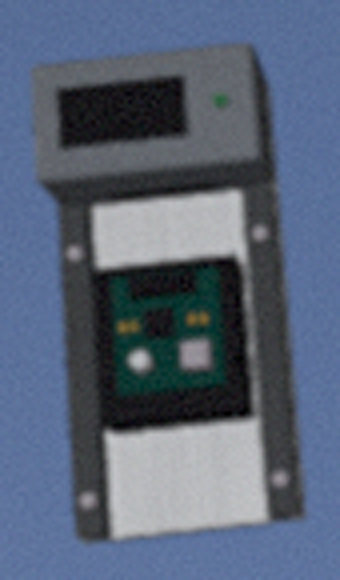

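View pics/top0_box.png

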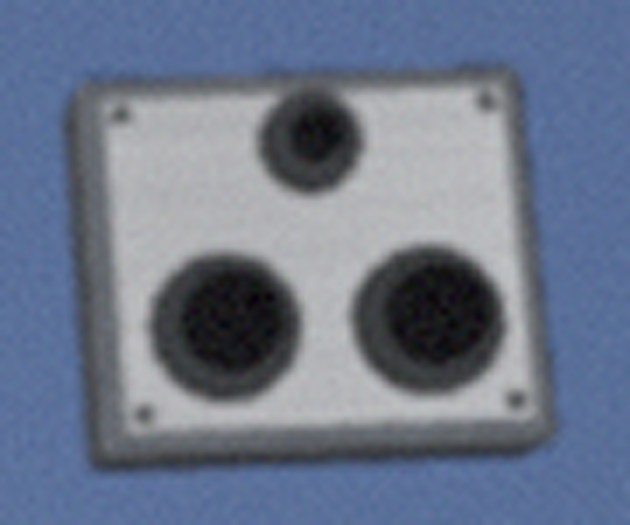

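```bash
python3 - <<'E'
from h import *
m=camera_model("top")
def J(l): return [[140+(x+.5)/4-.5,110+(y+.5)/4-.5] for x,y in l]
P=onplane(m,J([(74,254),(260,233),(88,500),(280,479)]),24); print("screws",P)
L=onplane(m,J([(92,208),(110,538)]),12);R=onplane(m,J([(245,190),(268,522)]),12);print(L,R)
C=onplane(m,J([(106,432),(252,416)]),12);print("car back bottom",C)
C=onplane(m,J([(98,270),(239,258)]),36);print("car front top",C)
B=onplane(m,J([(80,541),(302,517)]),0);print("base front bottom",B)
H=onplane(m,J([(34,68),(248,45)]),62);print("head far",H)
def dirn(v): return np.degrees(np.arctan2(v[1],v[0]))
print(dirn(P[0]-P[2]),dirn(P[1]-P[3]),dirn(L[0]-L[1]),dirn(R[0]-R[1]),dirn(C[0]-C[1])-90,dirn(B[0]-B[1])-90,dirn(H[0]-H[1])-90)
a=cv2.imread("pics/top0.png")
g=cv2.cvtColor(a,cv2.COLOR_BGR2GRAY)
# button dark discs
big=cv2.resize(g[175:250,325:415],None,fx=8,fy=8,interpolation=cv2.INTER_CUBIC)
for t in (30,38,45):
  cs,_=cv2.findContours((big<t).astype(np.uint8),cv2.RETR_EXTERNAL,cv2.CHAIN_APPROX_NONE)
  for c in cs:
    if cv2.contourArea(c)>800:
      (x,y),(d1,d2),_=cv2.fitEllipse(c); uv=[[325+(x+.5)/8-.5,175+(y+.5)/8-.5]]
      print(t,np.round(uv,1),d1/8,d2/8,onplane(m,uv,60).round(1))
E
```

```text
screws [[660.70727758 272.78604966  24.        ]
 [675.17710356 169.30643525  24.        ]
 [522.19240176 253.59476754  24.        ]
 [536.02547019 150.24860164  24.        ]]
[[691.94171733 268.40878035  12.        ]
 [503.34076437 243.22529156  12.        ]] [[704.55660376 181.62263434  12.        ]
 [514.08539893 157.43112927  12.        ]]
car back bottom [[562.10822967 250.0567442   12.        ]
 [572.92778571 169.70379326  12.        ]]
car front top [[648.1471204  255.1411301   36.        ]
 [656.67294654 177.82768109  36.        ]]
base front bottom [[502.78587113 262.89545432   0.        ]
 [518.93298554 140.76431203   0.        ]]
head far [[755.24186437 292.37211851  62.        ]
 [771.135567   175.35496784  62.        ]]
7.888131084048182 7.798557482274017 7.605596096465388 7.238309078342981 6.292928629234751 7.5314680255829245 7.734792634665666
30 [[357.8 220.3]] 12.703227043151855 13.32299518585205 [[ 556.1 -163.5   60. ]]
30 [[387.2 219.3]] 13.045294761657715 13.643816947937012 [[ 559.6 -225.    60. ]]
30 [[369.9 193.8]] 5.932957649230957 6.312934875488281 [[ 613.8 -190.5   60. ]]
38 [[357.8 220.3]] 13.748092651367188 14.080402374267578 [[ 556.1 -163.6   60. ]]
38 [[387.2 219.3]] 13.698328018188477 14.575575828552246 [[ 559.6 -224.9   60. ]]
38 [[369.9 193.7]] 6.739192008972168 7.361234664916992 [[ 613.9 -190.5   60. ]]
45 [[357.8 220.3]] 14.426730155944824 14.789180755615234 [[ 556.1 -163.6   60. ]]
45 [[387.2 219.3]] 14.230955123901367 15.201152801513672 [[ 559.6 -225.    60. ]]
45 [[370.  193.7]] 7.3423051834106445 8.22346305847168 [[ 614.1 -190.6   60. ]]
```

```bash
cat > go.py <<'E'
import sys,numpy as np
from scipy.spatial.transform import Rotation as R
from rig import sense
s=sense(); x,y,z,yaw=map(float,sys.argv[1:5])
M=R.from_euler('xyz',s['tcp_rot']).as_matrix()
print("shift cm",(M.T@(np.array([x,y,z])-s['eef_pos'])/10).round(2),"twist",round(-(yaw-s['tcp_rot'][2]),3),s['clock'],s['eef_pos'].round(1),s['tcp_rot'].round(3),s['contact_force'].round(1),round(s['opening'],3))
E
python3 go.py 528 204.5 130 1.705
```

```text
shift cm [-20.47  37.99  10.1 ] twist -0.6 0.15 [280.6 558.1 230.7] [3.142e+00 1.000e-03 1.105e+00] [0.  0.1 0.1] 1.002
```

Request:
{"api": "arm_command", "payload": {"plan": [{"translation": [-3.5,6.5,1.5],"twist": -0.12,"gripper": 0.3},{"translation": [-7,13,3],"twist": -0.24,"gripper": 0.3},{"translation": [-10.5,19.5,4.5],"twist": -0.36,"gripper": 0.3},{"translation": [-14,26,6],"twist": -0.48,"gripper": 0.3},{"translation": [-17.5,32.5,7.5],"twist": -0.6,"gripper": 0.3}]}}

```text
clock: 0.57
eef_pos: [395.6, 393.2, 189.9]
tcp_rot: [-3.141, 0.001, 1.703]
contact_force: [0.1, -0.1, -0.4]
opening: 0.311
```

```bash
python3 go.py 528 204.5 100 1.705
```

```text
shift cm [-20.45  10.64   9.01] twist -0.002 0.5667 [395.6 393.2 189.9] [-3.141e+00  1.000e-03  1.703e+00] [ 0.1 -0.1 -0.4] 0.311
```

Request:
{"api": "arm_command", "payload": {"plan": [{"translation": [-5,3,2],"twist": 0,"gripper": 0.3},{"translation": [-10,6,4],"twist": 0,"gripper": 0.3},{"translation": [-15,8,6],"twist": 0,"gripper": 0.3},{"translation": [-20.4,10.6,9],"twist": 0,"gripper": 0.3},{"translation": [-20.4,10.6,9],"twist": 0,"gripper": 0.3}]}}

```text
clock: 0.98
eef_pos: [507.8, 234.5, 115.7]
tcp_rot: [-3.141, 0.001, 1.703]
contact_force: [1.3, 0.2, -0.8]
opening: 0.299
```

Request:
{"api": "arm_command", "payload": {"plan": [{"translation": [0,0,0],"twist": 0,"gripper": 0.3},{"translation": [0,0,0],"twist": 0,"gripper": 0.3},{"translation": [0,0,0],"twist": 0,"gripper": 0.3},{"translation": [0,0,0],"twist": 0,"gripper": 0.3},{"translation": [0,0,0],"twist": 0,"gripper": 0.3}]}}

```text
clock: 1.4
eef_pos: [507.6, 235.8, 116.3]
tcp_rot: [3.141, 0.001, 1.705]
contact_force: [-0.9, 0.6, 0.4]
opening: 0.302
```

```bash
python3 go.py 528 204.5 20 1.705; python3 - <<'E'
from h import *
cv2.imwrite("pics/w1.png",grab_frame("wrist"))
E
```

```text
shift cm [-3.37  1.6   9.63] twist -0.0 1.4 [507.6 235.8 116.3] [3.141e+00 1.000e-03 1.705e+00] [-0.9  0.6  0.4] 0.302
```

View pics/w1.png

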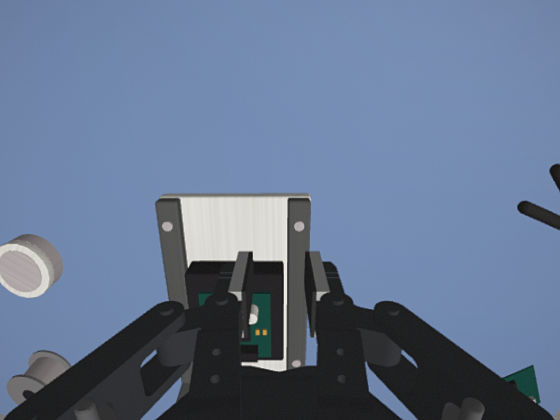

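The wrist view shows the plate's near edge at row 195, the guide's near outer corners at (156,200) and (311,199), and the carrier's near top edge at row 262, columns 189–285. I'll cross-check those against the top view.

```bash
python3 - <<'E'
from h import *
m=camera_model("wrist")
print("guide near outer z24",onplane(m,[[156,201],[311,199]],24).round(1))
print("plate z12",onplane(m,[[181,197],[288,196]],12).round(1))
print("carrier near top z36",onplane(m,[[190,262],[284,262]],36).round(1))
print("screws",onplane(m,[[167,226],[299,226]],24).round(1))
E
```

```text
guide near outer z24 [[516.2 141.1  24. ]
 [498.7 259.7  24. ]]
plate z12 [[514.7 157.2  12. ]
 [502.4 242.8  12. ]]
carrier near top z36 [[558.9 172.6  36. ]
 [548.8 245.6  36. ]]
screws [[536.2 150.1  24. ]
 [522.1 254.   24. ]]
```

The screws agree to within 1 mm across the two views. Row 262 is the bottom edge of the carrier's near face, so its back is at x≈567. Next I'll centre over the guides and descend.

Request:
{"api": "arm_command", "payload": {"plan": [{"translation": [-1.5,0.8,0],"twist": 0,"gripper": 0.3},{"translation": [-3,1.4,1],"twist": 0,"gripper": 0.3},{"translation": [-3.5,1.55,4],"twist": 0,"gripper": 0.3},{"translation": [-3.5,1.55,7],"twist": 0,"gripper": 0.3},{"translation": [-3.5,1.55,8.5],"twist": 0,"gripper": 0.3}]}}

```text
clock: 1.87
eef_pos: [526.4, 203.2, 29.2]
tcp_rot: [-3.14, 0.001, 1.706]
contact_force: [-0.6, -0.4, 0.1]
opening: 0.299
```

Request:
{"api": "arm_command", "payload": {"plan": [{"translation": [0,0,0.2],"twist": 0,"gripper": 0.3},{"translation": [0,0,0.2],"twist": 0,"gripper": 0.3},{"translation": [0,0,0.2],"twist": 0,"gripper": 0.3},{"translation": [0,0,0.2],"twist": 0,"gripper": 0.3},{"translation": [0,0,0.2],"twist": 0,"gripper": 0.3}]}}

```text
clock: 2.28
eef_pos: [527.3, 203.8, 28.6]
tcp_rot: [3.14, 0.0, 1.706]
contact_force: [-0.0, 0.2, -0.7]
opening: 0.298
```

```bash
python3 go.py 528 202.5 20 1.705; python3 - <<'E'
from h import *
cv2.imwrite("pics/w2.png",grab_frame("wrist"))
E
```

```text
shift cm [-0.14  0.05  0.86] twist 0.001 2.2833 [527.3 203.8  28.6] [3.14  0.    1.706] [-0.   0.2 -0.7] 0.298
```

View pics/w2.png

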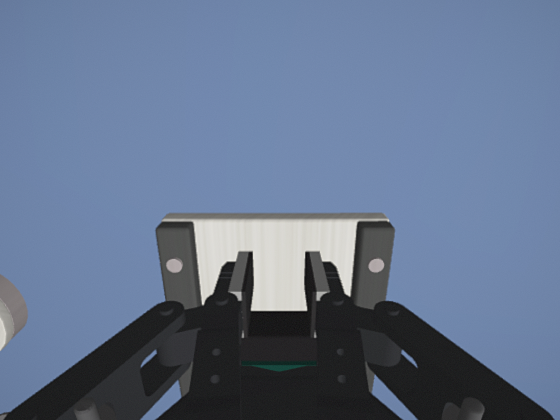

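The fingers (columns 245 and 315) sit centred between the guides (195–357), and the carrier's near edge is at row 312. I'll descend, then push slowly.

Request:
{"api": "arm_command", "payload": {"plan": [{"translation": [0,0,0.5],"twist": 0,"gripper": 0.3},{"translation": [0,0.4,0.9],"twist": 0,"gripper": 0.3},{"translation": [0,0.9,0.9],"twist": 0,"gripper": 0.3},{"translation": [0,1.4,0.9],"twist": 0,"gripper": 0.3},{"translation": [0,1.8,0.9],"twist": 0,"gripper": 0.3}]}}

```text
clock: 2.75
eef_pos: [546.0, 206.3, 19.4]
tcp_rot: [3.14, 0.0, 1.706]
contact_force: [0.2, 0.3, 0.6]
opening: 0.298
```

Request:
{"api": "arm_command", "payload": {"plan": [{"translation": [0,0.3,0],"twist": 0,"gripper": 0.3},{"translation": [0,0.6,0],"twist": 0,"gripper": 0.3},{"translation": [0,0.9,0],"twist": 0,"gripper": 0.3},{"translation": [0,1.2,0],"twist": 0,"gripper": 0.3},{"translation": [0,1.5,0],"twist": 0,"gripper": 0.3}]}}

```text
clock: 3.17
eef_pos: [559.6, 207.9, 19.3]
tcp_rot: [-3.14, 0.001, 1.706]
contact_force: [-5.2, -0.0, 5.0]
opening: 0.303
```

```bash
python3 go.py 598 213 20 1.705; python3 - <<'E'
from h import *
cv2.imwrite("pics/w3.png",grab_frame("wrist"))
E
```

```text
shift cm [-0.01  3.88 -0.08] twist 0.001 3.1667 [559.6 207.9  19.3] [-3.140e+00  1.000e-03  1.706e+00] [-5.2 -0.   5. ] 0.303
```

View pics/w3.png

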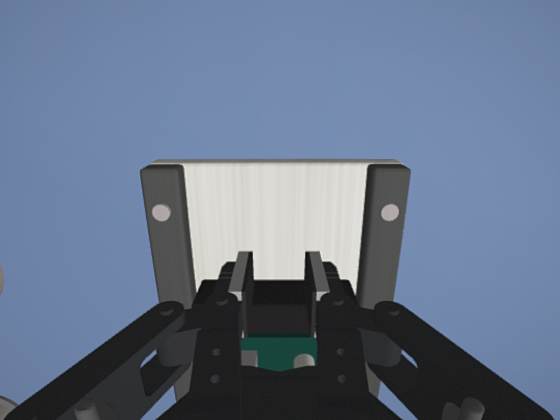

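Request:
{"api": "arm_command", "payload": {"plan": [{"translation": [0,-0.1,0],"twist": 0,"gripper": 0.3},{"translation": [0,-0.2,0],"twist": 0,"gripper": 0.3},{"translation": [0,-0.3,0],"twist": 0,"gripper": 0.3},{"translation": [0,-0.4,0],"twist": 0,"gripper": 0.3},{"translation": [0,-0.4,0],"twist": 0,"gripper": 0.3}]}}

```text
clock: 3.63
eef_pos: [556.3, 207.6, 19.4]
tcp_rot: [-3.141, 0.001, 1.706]
contact_force: [0.1, 0.6, -0.2]
opening: 0.297
```

```bash
python3 go.py 598 213 20 1.705; python3 - <<'E'
from h import *
cv2.imwrite("pics/s4.png",grab_frame("scene")[220:370,260:440].repeat(4,0).repeat(4,1))
cv2.imwrite("pics/t4.png",grab_frame("top")[110:255,120:260].repeat(4,0).repeat(4,1))
E
```

```text
shift cm [-0.02  4.2  -0.06] twist 0.001 3.6333 [556.3 207.6  19.4] [-3.141e+00  1.000e-03  1.706e+00] [ 0.1  0.6 -0.2] 0.297
```

View pics/s4.png

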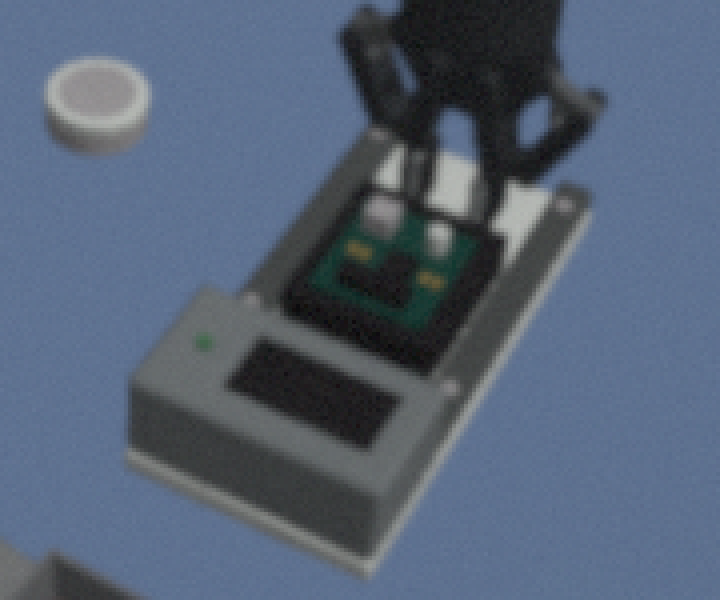

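View pics/t4.png

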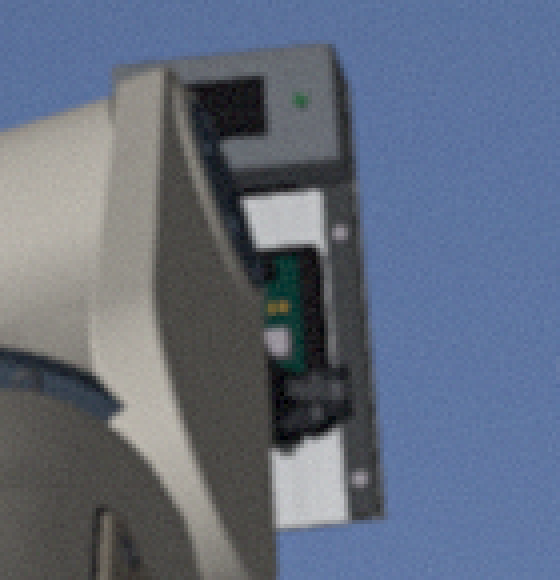

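The fingertips bear only on the carrier's back face and are clear of the board. The vertical force vanished once I backed off, so it was pad friction. I'll carry on pushing.

Request:
{"api": "arm_command", "payload": {"plan": [{"translation": [0,0.4,0],"twist": 0,"gripper": 0.3},{"translation": [0,0.8,0],"twist": 0,"gripper": 0.3},{"translation": [0,1.2,0],"twist": 0,"gripper": 0.3},{"translation": [0,1.6,0],"twist": 0,"gripper": 0.3},{"translation": [0,2.0,0],"twist": 0,"gripper": 0.3}]}}

```text
clock: 4.15
eef_pos: [575.8, 210.1, 19.4]
tcp_rot: [-3.139, 0.001, 1.706]
contact_force: [-6.2, -0.6, 4.3]
opening: 0.296
```

Request:
{"api": "arm_command", "payload": {"plan": [{"translation": [0,0.3,0],"twist": 0,"gripper": 0.3},{"translation": [0,0.6,0],"twist": 0,"gripper": 0.3},{"translation": [0,0.9,0],"twist": 0,"gripper": 0.3},{"translation": [0,1.2,0],"twist": 0,"gripper": 0.3},{"translation": [0,1.5,0],"twist": 0,"gripper": 0.3}]}}

```text
clock: 4.57
eef_pos: [590.2, 211.9, 19.3]
tcp_rot: [-3.137, 0.001, 1.706]
contact_force: [-5.5, -0.8, 4.1]
opening: 0.297
```

Request:
{"api": "arm_command", "payload": {"plan": [{"translation": [0,0.1,0],"twist": 0,"gripper": 0.3},{"translation": [0,0.2,0],"twist": 0,"gripper": 0.3},{"translation": [0,0.3,0],"twist": 0,"gripper": 0.3},{"translation": [0,0.4,0],"twist": 0,"gripper": 0.3},{"translation": [0,0.5,0],"twist": 0,"gripper": 0.3}]}}

```text
clock: 4.98
eef_pos: [594.6, 212.5, 19.2]
tcp_rot: [-3.136, 0.001, 1.706]
contact_force: [-5.8, -0.8, 3.5]
opening: 0.297
```

Request:
{"api": "arm_command", "payload": {"plan": [{"translation": [0,0.1,0],"twist": 0,"gripper": 0.3},{"translation": [0,0.2,0],"twist": 0,"gripper": 0.3},{"translation": [0,0.3,0],"twist": 0,"gripper": 0.3},{"translation": [0,0.4,0],"twist": 0,"gripper": 0.3},{"translation": [0,0.5,0],"twist": 0,"gripper": 0.3}]}}

```text
clock: 5.4
eef_pos: [596.8, 212.6, 18.9]
tcp_rot: [-3.13, 0.002, 1.705]
contact_force: [-17.3, -0.6, 14.5]
opening: 0.302
```

Request:
{"api": "arm_command", "payload": {"plan": [{"translation": [0,0.1,0],"twist": 0,"gripper": 0.3},{"translation": [0,0.2,0],"twist": 0,"gripper": 0.3},{"translation": [0,0.3,0],"twist": 0,"gripper": 0.3},{"translation": [0,0.4,0],"twist": 0,"gripper": 0.3},{"translation": [0,0.4,0],"twist": 0,"gripper": 0.3}]}}

```text
clock: 5.82
eef_pos: [596.7, 212.5, 18.5]
tcp_rot: [-3.121, 0.003, 1.705]
contact_force: [-17.7, -0.8, 14.9]
opening: 0.298
```

The carrier has stopped hard: 17.7 N with no further travel. I'll back off and check.

Request:
{"api": "arm_command", "payload": {"plan": [{"translation": [0,-0.3,0],"twist": 0,"gripper": 0.3},{"translation": [0,-0.8,0],"twist": 0,"gripper": 0.3},{"translation": [0,-1.8,0],"twist": 0,"gripper": 0.3},{"translation": [0,-3,0],"twist": 0,"gripper": 0.3},{"translation": [0,-4.5,-2],"twist": 0,"gripper": 0.3}]}}

```text
clock: 6.23
eef_pos: [550.3, 205.8, 36.7]
tcp_rot: [-3.118, 0.004, 1.705]
contact_force: [-1.1, -0.5, -0.7]
opening: 0.301
```

Request:
{"api": "arm_command", "payload": {"plan": [{"translation": [0,-1,-3],"twist": 0,"gripper": 0.56},{"translation": [0,-2,-6],"twist": 0,"gripper": 0.56},{"translation": [0,-2,-9],"twist": 0,"gripper": 0.56},{"translation": [0,-2,-12],"twist": 0,"gripper": 0.56},{"translation": [0,-2,-12],"twist": 0,"gripper": 0.56}]}}

```text
clock: 6.65
eef_pos: [536.4, 205.1, 163.0]
tcp_rot: [-3.128, 0.002, 1.705]
contact_force: [1.7, 0.2, 0.7]
opening: 0.556
```

```bash
python3 go.py 558 -194.2 150 1.628; python3 - <<'E'
from h import *
cv2.imwrite("pics/w5.png",grab_frame("wrist"))
cv2.imwrite("pics/s5.png",cv2.resize(grab_frame("scene")[220:370,260:440],None,fx=4,fy=4,interpolation=cv2.INTER_CUBIC))
E
```

```text
shift cm [-39.86  -3.19   1.41] twist 0.077 6.65 [536.4 205.1 163. ] [-3.128e+00  2.000e-03  1.705e+00] [1.7 0.2 0.7] 0.556
```

View pics/s5.png

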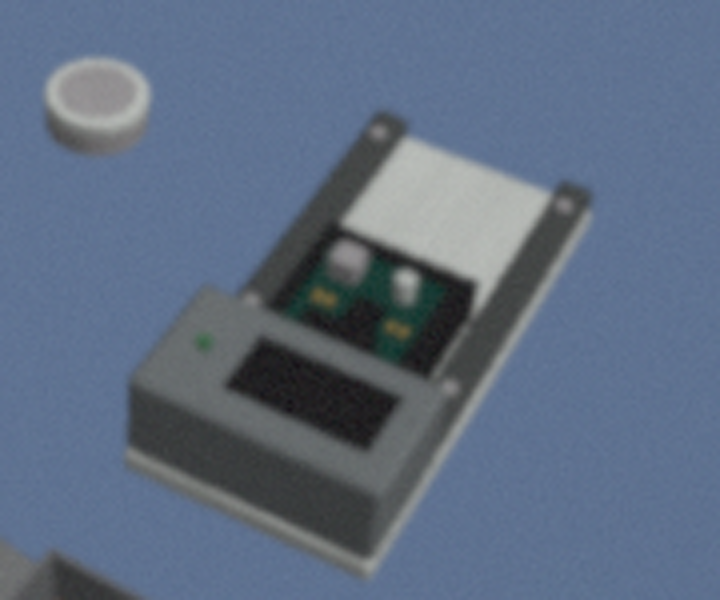

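View pics/w5.png

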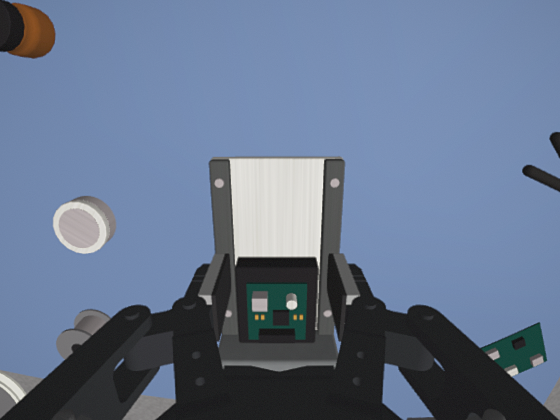

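```bash
python3 - <<'E'
from h import *
m=camera_model("wrist")
a=onplane(m,[[231,160],[325,160]],12).mean(0);b=onplane(m,[[236,258],[317,258]],12).mean(0)
print(a,b,np.linalg.norm(b-a), onplane(m,[[219,183],[335,183]],24))
P=onplane(m,[[236,258],[317,258]],12);v=P[1]-P[0];print(np.arctan2(v[1],v[0]))
E
```

```text
[506.44516001 199.73046644  12.        ] [604.66497872 211.3195702   12.        ] 98.90116335503782 [[531.80213779 150.12591436  24.        ]
 [518.01452732 252.54202794  24.        ]]
1.7055845200725528
```

Home confirmed: carrier back is 98.9 mm from the plate edge against a nominal 100, and square to the guides. Moving over to the box.

Request:
{"api": "arm_command", "payload": {"plan": [{"translation": [-4,-0.3,0],"twist": 0.02,"gripper": 0.56},{"translation": [-8,-0.6,0],"twist": 0.04,"gripper": 0.56},{"translation": [-12,-1,0],"twist": 0.06,"gripper": 0.56},{"translation": [-16,-1.3,0.5],"twist": 0.077,"gripper": 0.56},{"translation": [-20,-1.6,0.5],"twist": 0.077,"gripper": 0.56}]}}

```text
clock: 7.17
eef_pos: [543.3, 2.1, 152.2]
tcp_rot: [-3.119, 0.004, 1.628]
contact_force: [-0.1, 0.1, -0.3]
opening: 0.56
```

```bash
python3 go.py 558 -194.2 150 1.628
```

```text
shift cm [-19.68   0.36   0.3 ] twist -0.0 7.1667 [543.3   2.1 152.2] [-3.119  0.004  1.628] [-0.1  0.1 -0.3] 0.56
```

Request:
{"api": "arm_command", "payload": {"plan": [{"translation": [-4,0,0],"twist": 0,"gripper": 0.56},{"translation": [-8,0.1,0],"twist": 0,"gripper": 0.56},{"translation": [-12,0.2,0],"twist": 0,"gripper": 0.56},{"translation": [-16,0.3,0.2],"twist": 0,"gripper": 0.56},{"translation": [-19.7,0.4,0.3],"twist": 0,"gripper": 0.56}]}}

```text
clock: 7.58
eef_pos: [557.3, -196.4, 148.1]
tcp_rot: [-3.118, 0.004, 1.627]
contact_force: [0.4, 0.6, 0.7]
opening: 0.56
```

Request:
{"api": "arm_command", "payload": {"plan": [{"translation": [0,0,0],"twist": 0,"gripper": 0.56},{"translation": [0,0,0],"twist": 0,"gripper": 0.56},{"translation": [0,0,0],"twist": 0,"gripper": 0.56},{"translation": [0,0,0],"twist": 0,"gripper": 0.56},{"translation": [0,0,0],"twist": 0,"gripper": 0.56}]}}

```text
clock: 8.0
eef_pos: [557.1, -195.0, 147.7]
tcp_rot: [-3.117, 0.003, 1.629]
contact_force: [0.5, 1.1, -0.5]
opening: 0.558
```

```bash
python3 go.py 558 -194.2 90 1.628; python3 - <<'E'
from h import *
m=camera_model("wrist")
a=grab_frame("wrist");cv2.imwrite("pics/w6.png",a)
t=grab_frame("top");cv2.imwrite("pics/t6.png",t)
E
```

```text
shift cm [0.1  0.24 5.77] twist 0.001 8.0 [ 557.1 -195.   147.7] [-3.117e+00  3.000e-03  1.629e+00] [ 0.5  1.1 -0.5] 0.558
```

View pics/w6.png

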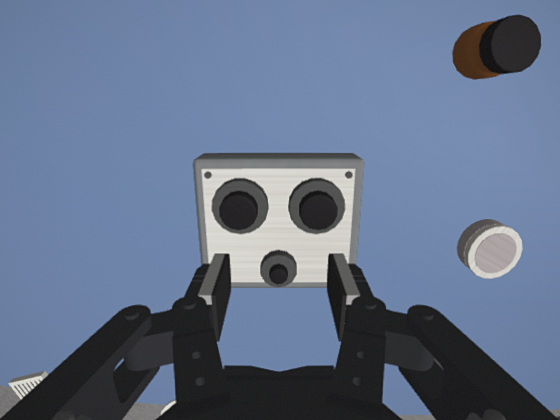

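View pics/t6.png

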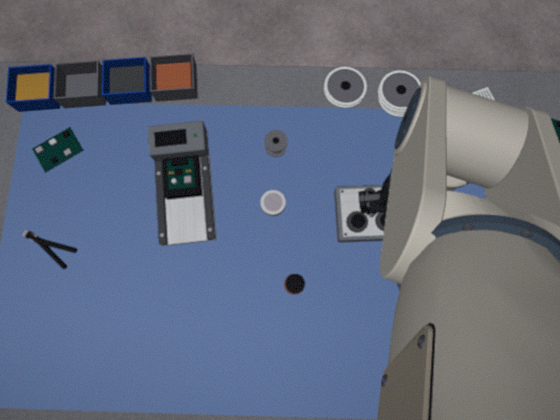

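The wrist view shows the buttons at about (238,210) and (318,209), symmetric about the tool at column 278. The top view shows the carrier flush with the head. Now to check the buttons and the fingertip spacing.

```bash
python3 - <<'E'
from h import *
m=camera_model("wrist"); a=cv2.imread("pics/w6.png");g=cv2.cvtColor(a,cv2.COLOR_BGR2GRAY)
for t in (38,45,52):
  cs,_=cv2.findContours((g[:290]<t).astype(np.uint8),cv2.RETR_EXTERNAL,cv2.CHAIN_APPROX_NONE)
  for c in cs:
    if cv2.contourArea(c)>150 and 150<c[:,0,0].mean()<400:
      (x,y),d,_=cv2.fitEllipse(c);print(t,round(x,1),round(y,1),np.round(d,1),onplane(m,[[x,y]],60).round(1))
cv2.imwrite("pics/w6c.png",cv2.resize(a[150:350,160:400],None,fx=3,fy=3,interpolation=cv2.INTER_CUBIC))
s=sense();p=s['eef_pos'];print(p)
# expected tip centre pixels at half spacing 31, for tip 3..7 mm back
yaw=s['tcp_rot'][2];X=np.array([np.cos(yaw),np.sin(yaw),0])
for h in (23.8,31,38): print(h,proj(m,[p+X*h+[0,0,6],p-X*h+[0,0,6]]).round(1))
E
```

```text
38 277.9 273.8 [16.7 17.8] [[ 611.8 -192.8   60. ]]
38 333.8 278.0 [13.4 40.2] [[ 613.1 -146.9   60. ]]
38 223.1 278.3 [12.8 40.7] [[ 618.7 -237.5   60. ]]
38 316.7 210.5 [33.5 36.3] [[ 555.7 -166.4   60. ]]
38 238.2 209.8 [36.3 37.3] [[ 558.6 -226.1   60. ]]
45 359.2 278.3 [ 9.7 33. ] [[ 612.3 -125.9   60. ]]
45 278.0 273.4 [18.  18.9] [[ 611.4 -192.8   60. ]]
45 197.9 278.1 [ 9.8 33. ] [[ 620.  -258.3   60. ]]
45 333.7 277.9 [13.7 40.3] [[ 613. -147.   60.]]
45 223.1 278.0 [14.  40.3] [[ 618.4 -237.5   60. ]]
45 317.4 209.8 [36.9 37.8] [[ 555.1 -165.9   60. ]]
45 238.2 209.9 [36.7 37.7] [[ 558.7 -226.1   60. ]]
52 358.9 278.1 [10.3 33.1] [[ 612.1 -126.2   60. ]]
52 278.0 273.5 [18.3 19.3] [[ 611.5 -192.8   60. ]]
52 198.0 278.2 [10.2 33.1] [[ 620.  -258.2   60. ]]
52 333.9 277.8 [14.1 41. ] [[ 612.9 -146.9   60. ]]
52 223.1 277.9 [14.2 40.8] [[ 618.3 -237.5   60. ]]
52 317.4 209.8 [37.2 38.3] [[ 555.1 -165.9   60. ]]
52 238.3 209.9 [37.4 38.2] [[ 558.7 -226.    60. ]]
[ 557.33531407 -195.23521472  148.07319182]
23.8 [[327.3 272.8]
 [229.2 272.7]]
31 [[342.1 272.7]
 [214.4 272.6]]
38 [[356.5 272.6]
 [200.1 272.5]]
```

View pics/w6c.png

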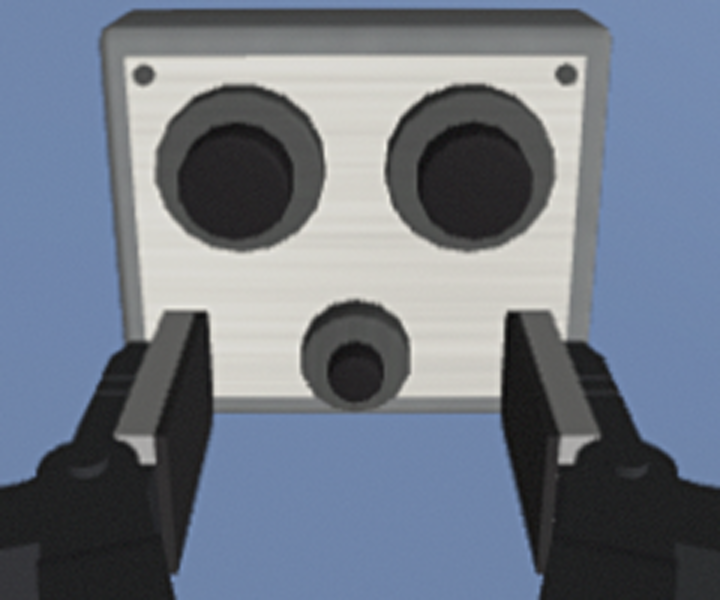

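```bash
python3 - <<'E'
from h import *
from scipy.spatial.transform import Rotation as R
m=camera_model("wrist"); s=sense();p=s['eef_pos'];M=R.from_euler('xyz',s['tcp_rot']).as_matrix()
for b in (0,4,8,20,38):
  for y in (-11,11):
    print(b,y,proj(m,[p+M@[sx*h,y,-b] for sx in(-1,1) for h in (23.8,31)]).round(0).tolist())
E
```

```text
0 -11 [[230.0, 247.0], [215.0, 247.0], [327.0, 247.0], [341.0, 247.0]]
0 11 [[232.0, 286.0], [218.0, 285.0], [325.0, 285.0], [339.0, 285.0]]
4 -11 [[229.0, 251.0], [214.0, 251.0], [328.0, 251.0], [343.0, 251.0]]
4 11 [[231.0, 290.0], [217.0, 290.0], [326.0, 290.0], [340.0, 290.0]]
8 -11 [[227.0, 255.0], [212.0, 255.0], [329.0, 255.0], [344.0, 255.0]]
8 11 [[230.0, 295.0], [215.0, 295.0], [327.0, 295.0], [341.0, 294.0]]
20 -11 [[223.0, 268.0], [207.0, 268.0], [333.0, 268.0], [350.0, 268.0]]
20 11 [[226.0, 310.0], [211.0, 310.0], [330.0, 310.0], [346.0, 310.0]]
38 -11 [[216.0, 292.0], [197.0, 292.0], [341.0, 292.0], [359.0, 292.0]]
38 11 [[220.0, 338.0], [202.0, 338.0], [337.0, 338.0], [354.0, 337.0]]
```

The tips span 23–30 mm from the axis at opening 0.56, so an opening of about 0.66 centres them on the buttons. Both views agree on the box centre to within 2 mm. Descending to just above.

Request:
{"api": "arm_command", "payload": {"plan": [{"translation": [0,0.1,2],"twist": 0,"gripper": 0.66},{"translation": [0,0.2,4],"twist": 0,"gripper": 0.66},{"translation": [0,0.2,6],"twist": 0,"gripper": 0.66},{"translation": [0,0.2,7.8],"twist": 0,"gripper": 0.66},{"translation": [0,0.2,7.8],"twist": 0,"gripper": 0.66}]}}

```text
clock: 8.52
eef_pos: [555.4, -194.0, 67.0]
tcp_rot: [-3.113, 0.002, 1.63]
contact_force: [-1.0, 1.0, -0.1]
opening: 0.662
```

```bash
python3 go.py 557.4 -195 56 1.628; python3 - <<'E'
from h import *
a=grab_frame("wrist");cv2.imwrite("pics/w7.png",a)
a=grab_frame("scene");cv2.imwrite("pics/s7.png",cv2.resize(a[150:250,160:280],None,fx=6,fy=6,interpolation=cv2.INTER_CUBIC))
E
```

```text
shift cm [-0.11  0.23  1.1 ] twist 0.002 8.5167 [ 555.4 -194.    67. ] [-3.113e+00  2.000e-03  1.630e+00] [-1.   1.  -0.1] 0.662
```

View pics/w7.png

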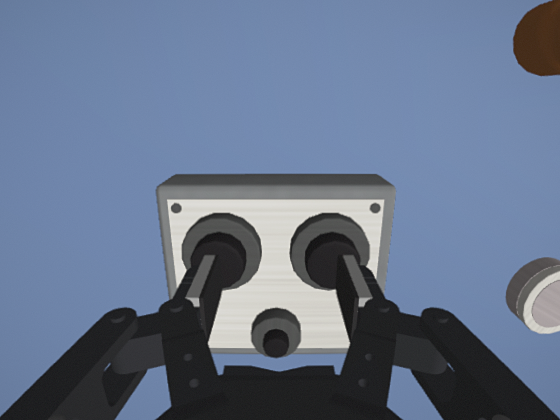

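View pics/s7.png

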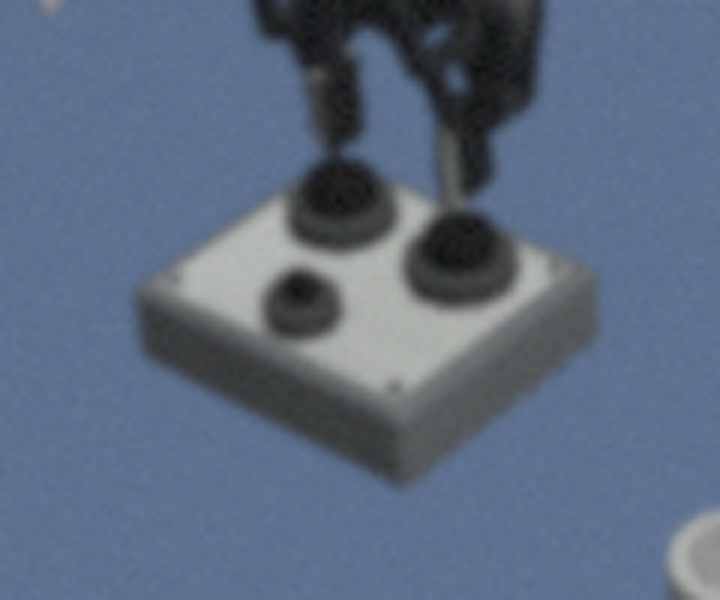

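The tips are over both buttons: left tip about (208,255), right about (350,255), with button centres at about (217,258) and (330,258) lower down. A small lateral fix, then press.

Request:
{"api": "arm_command", "payload": {"plan": [{"translation": [-0.1,0.25,0.3],"twist": 0,"gripper": 0.66},{"translation": [-0.1,0.25,0.6],"twist": 0,"gripper": 0.66},{"translation": [-0.1,0.25,0.9],"twist": 0,"gripper": 0.66},{"translation": [-0.1,0.25,1.1],"twist": 0,"gripper": 0.66},{"translation": [-0.1,0.25,1.1],"twist": 0,"gripper": 0.66}]}}

```text
clock: 9.03
eef_pos: [559.4, -195.7, 58.8]
tcp_rot: [-3.116, 0.003, 1.63]
contact_force: [0.2, -0.4, 0.6]
opening: 0.661
```

```bash
python3 go.py 557.4 -195 45 1.628
```

```text
shift cm [ 0.09 -0.16  1.39] twist 0.002 9.0333 [ 559.4 -195.7   58.8] [-3.116e+00  3.000e-03  1.630e+00] [ 0.2 -0.4  0.6] 0.661
```

Request:
{"api": "arm_command", "payload": {"plan": [{"translation": [0,-0.1,0.3],"twist": 0,"gripper": 0.66},{"translation": [0,-0.15,0.6],"twist": 0,"gripper": 0.66},{"translation": [0,-0.15,1.0],"twist": 0,"gripper": 0.66},{"translation": [0,-0.15,1.4],"twist": 0,"gripper": 0.66},{"translation": [0,-0.15,1.7],"twist": 0,"gripper": 0.66}]}}

```text
clock: 9.45
eef_pos: [558.9, -196.2, 46.8]
tcp_rot: [-3.118, 0.004, 1.629]
contact_force: [-21.1, 9.7, 90.5]
opening: 0.661
```

```bash
python3 go.py 557.4 -195 45 1.628; python3 -c "
from rig import sense;print(sense()['wrist_torque'])"
```

```text
shift cm [ 0.13 -0.14  0.18] twist 0.001 9.45 [ 558.9 -196.2   46.8] [-3.118  0.004  1.629] [-21.1   9.7  90.5] 0.661
[1.93442413 3.9634814  0.01308664]
```

Stiffer than expected at 90 N, so both are bottomed. I'll ease the target to a light hold.

Request:
{"api": "arm_command", "payload": {"plan": [{"translation": [0,0,0.15],"twist": 0,"gripper": 0.66},{"translation": [0,0,0.15],"twist": 0,"gripper": 0.66},{"translation": [0,0,0.15],"twist": 0,"gripper": 0.66},{"translation": [0,0,0.15],"twist": 0,"gripper": 0.66},{"translation": [0,0,0.15],"twist": 0,"gripper": 0.66}]}}

```text
clock: 9.87
eef_pos: [559.0, -196.1, 47.5]
tcp_rot: [-3.119, 0.004, 1.629]
contact_force: [-6.4, 3.5, 27.8]
opening: 0.662
```

```bash
python3 go.py 557.4 -195 45 1.628; python3 - <<'E'
from h import *
print(sense()['wrist_torque'])
a=grab_frame("wrist");cv2.imwrite("pics/w8.png",cv2.resize(a[150:390,140:420],None,fx=2.5,fy=2.5,interpolation=cv2.INTER_CUBIC))
a=grab_frame("scene");cv2.imwrite("pics/s8.png",cv2.resize(a[150:250,160:280],None,fx=6,fy=6,interpolation=cv2.INTER_CUBIC))
E
```

```text
shift cm [ 0.12 -0.15  0.26] twist 0.001 9.8667 [ 559.  -196.1   47.5] [-3.119  0.004  1.629] [-6.4  3.5 27.8] 0.662
[0.87514065 1.29304603 0.02168387]
```

View pics/w8.png

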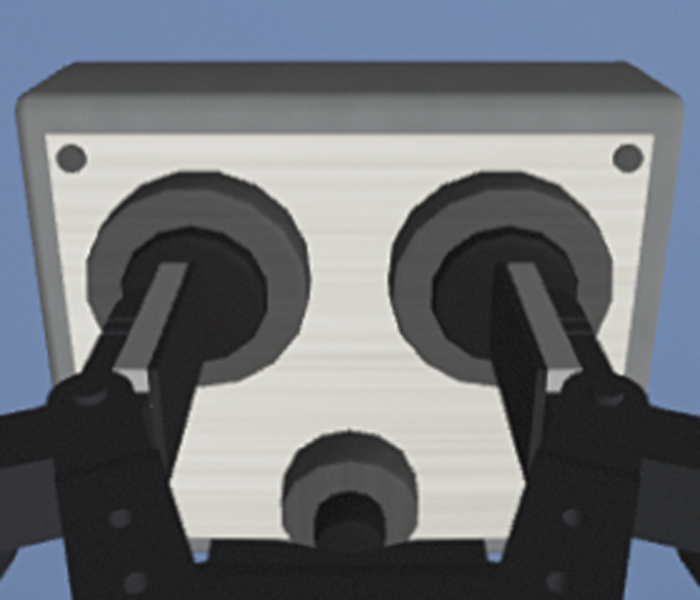

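View pics/s8.png

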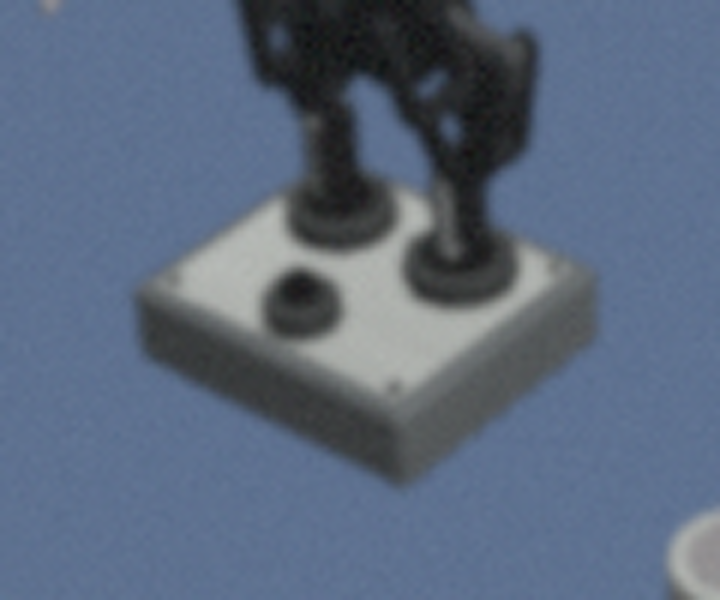

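Both buttons are sunk to near collar level, with each tip well inside its button face and the force at a steady 28 N, above the 10 N the two springs need. Holding.

Request:
{"api": "arm_command", "payload": {"plan": [{"translation": [0,0,0.2],"twist": 0,"gripper": 0.66},{"translation": [0,0,0.2],"twist": 0,"gripper": 0.66},{"translation": [0,0,0.2],"twist": 0,"gripper": 0.66},{"translation": [0,0,0.2],"twist": 0,"gripper": 0.66},{"translation": [0,0,0.2],"twist": 0,"gripper": 0.66}]}}

```text
clock: 10.38
eef_pos: [559.0, -196.1, 47.6]
tcp_rot: [-3.119, 0.003, 1.629]
contact_force: [-7.4, 2.6, 25.7]
opening: 0.661
```

Request:
{"api": "arm_command", "payload": {"plan": [{"translation": [0,0,0.2],"twist": 0,"gripper": 0.66},{"translation": [0,0,0.2],"twist": 0,"gripper": 0.66},{"translation": [0,0,0.2],"twist": 0,"gripper": 0.66},{"translation": [0,0,0.2],"twist": 0,"gripper": 0.66},{"translation": [0,0,0.2],"twist": 0,"gripper": 0.66}]}}

```text
clock: 10.8
eef_pos: [559.0, -196.1, 47.6]
tcp_rot: [-3.119, 0.003, 1.629]
contact_force: [-6.6, 4.0, 25.4]
opening: 0.662
```

Request:
{"api": "arm_command", "payload": {"plan": [{"translation": [0,0,0.2],"twist": 0,"gripper": 0.66},{"translation": [0,0,0.2],"twist": 0,"gripper": 0.66},{"translation": [0,0,0.2],"twist": 0,"gripper": 0.66},{"translation": [0,0,0.2],"twist": 0,"gripper": 0.66},{"translation": [0,0,0.2],"twist": 0,"gripper": 0.66}]}}

```text
clock: 11.22
eef_pos: [559.0, -196.1, 47.6]
tcp_rot: [-3.12, 0.003, 1.628]
contact_force: [-5.9, 2.9, 25.1]
opening: 0.66
```

Request:
{"api": "arm_command", "payload": {"plan": [{"translation": [0,0,0.2],"twist": 0,"gripper": 0.66},{"translation": [0,0,0.2],"twist": 0,"gripper": 0.66},{"translation": [0,0,0.2],"twist": 0,"gripper": 0.66},{"translation": [0,0,0.2],"twist": 0,"gripper": 0.66},{"translation": [0,0,0.2],"twist": 0,"gripper": 0.66}]}}

```text
clock: 11.63
eef_pos: [559.0, -196.1, 47.6]
tcp_rot: [-3.12, 0.003, 1.628]
contact_force: [-6.8, 2.7, 24.9]
opening: 0.665
```

Request:
{"api": "arm_command", "payload": {"plan": [{"translation": [0,0,0.2],"twist": 0,"gripper": 0.66},{"translation": [0,0,0.2],"twist": 0,"gripper": 0.66},{"translation": [0,0,0.2],"twist": 0,"gripper": 0.66},{"translation": [0,0,0.2],"twist": 0,"gripper": 0.66},{"translation": [0,0,0.2],"twist": 0,"gripper": 0.66}]}}

```text
clock: 12.05
eef_pos: [559.0, -196.1, 47.6]
tcp_rot: [-3.12, 0.003, 1.628]
contact_force: [-6.3, 3.1, 24.8]
opening: 0.659
```

Request:
{"api": "arm_command", "payload": {"plan": [{"translation": [0,0,0.2],"twist": 0,"gripper": 0.66},{"translation": [0,0,0.2],"twist": 0,"gripper": 0.66},{"translation": [0,0,0.2],"twist": 0,"gripper": 0.66},{"translation": [0,0,0.2],"twist": 0,"gripper": 0.66},{"translation": [0,0,0.2],"twist": 0,"gripper": 0.66}]}}

```text
clock: 12.47
eef_pos: [559.0, -196.1, 47.6]
tcp_rot: [-3.12, 0.003, 1.628]
contact_force: [-6.9, 2.7, 24.4]
opening: 0.663
```

Held for about 3 s. Lifting straight up.

Request:
{"api": "arm_command", "payload": {"plan": [{"translation": [0,0,-0.5],"twist": 0,"gripper": 0.66},{"translation": [0,0,-1.5],"twist": 0,"gripper": 0.66},{"translation": [0,0,-3],"twist": 0,"gripper": 0.66},{"translation": [0,0,-5],"twist": 0,"gripper": 0.66},{"translation": [0,0,-7],"twist": 0,"gripper": 0.66}]}}

```text
clock: 12.88
eef_pos: [559.8, -195.6, 117.9]
tcp_rot: [-3.119, 0.003, 1.628]
contact_force: [0.6, 0.2, 0.2]
opening: 0.658
```

Request:
{"api": "arm_command", "payload": {"plan": [{"translation": [0,-1,-3],"twist": 0,"gripper": 0.66},{"translation": [0,-2,-5],"twist": 0,"gripper": 0.66},{"translation": [0,-4,-7],"twist": 0,"gripper": 0.66},{"translation": [0,-6,-8],"twist": 0,"gripper": 0.66},{"translation": [0,-8,-8],"twist": 0,"gripper": 0.66}]}}

```text
clock: 13.3
eef_pos: [482.2, -200.4, 202.1]
tcp_rot: [-3.122, 0.005, 1.628]
contact_force: [-1.2, 0.1, 0.6]
opening: 0.66
```

Request:
{"api": "arm_command", "payload": {"plan": [{"translation": [0,0,0],"twist": 0,"gripper": 0.66},{"translation": [0,0,0],"twist": 0,"gripper": 0.66},{"translation": [0,0,0],"twist": 0,"gripper": 0.66},{"translation": [0,0,0],"twist": 0,"gripper": 0.66},{"translation": [0,0,0],"twist": 0,"gripper": 0.66}]}}

```text
clock: 13.72
eef_pos: [482.7, -200.3, 201.7]
tcp_rot: [-3.122, 0.004, 1.629]
contact_force: [-0.7, -0.3, 0.1]
opening: 0.661
```

```bash
python3 go.py 557.4 -195 45 1.628; python3 - <<'E'
from h import *
m=camera_model("wrist")
a=grab_frame("wrist");cv2.imwrite("pics/w9.png",a)
g=cv2.cvtColor(a,cv2.COLOR_BGR2GRAY)
cs,_=cv2.findContours((g<45).astype(np.uint8),cv2.RETR_EXTERNAL,cv2.CHAIN_APPROX_NONE)
for c in cs:
    if 150<cv2.contourArea(c)<2500 and 150<c[:,0,0].mean()<400:
      (x,y),d,_=cv2.fitEllipse(c);print(round(x,1),round(y,1),np.round(d,1),onplane(m,[[x,y]],60).round(1))
b=grab_frame("scene");cv2.imwrite("pics/s9.png",b)
c=grab_frame("top");d=cv2.absdiff(c,cv2.imread("pics/t6.png")); cv2.imwrite("pics/t9.png",c)
E
```

```text
shift cm [ 0.16  7.8  15.52] twist 0.001 13.7167 [ 482.7 -200.3  201.7] [-3.122  0.004  1.629] [-0.7 -0.3  0.1] 0.661
279.5 308.3 [13.5 14.8] [[ 609.5 -192.6   60. ]]
309.8 261.7 [28.3 29.3] [[ 553.3 -165.8   60. ]]
248.7 261.8 [28.1 29. ] [[ 556.9 -226.1   60. ]]
```

View pics/w9.png

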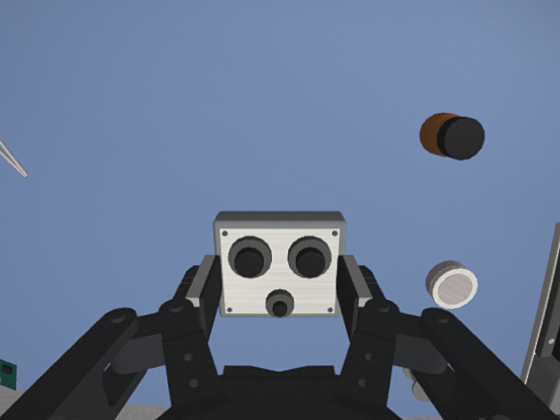

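View pics/s9.png

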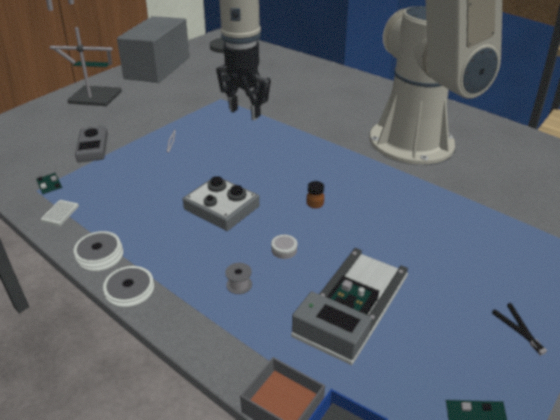

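View pics/t9.png

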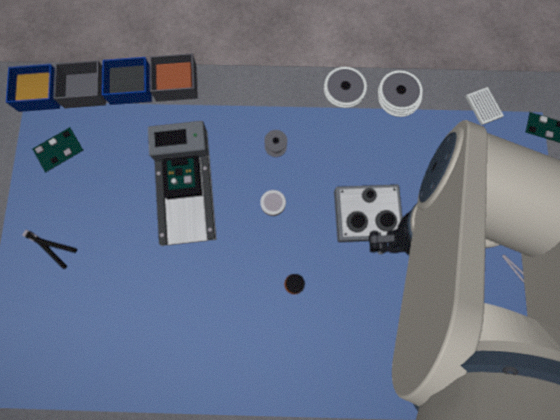

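Both buttons are up again, at (249,262) and (310,262). The tin, spool and jar are where they started, and the carrier sits against the head. One last home check in the unobstructed top view.

```bash
python3 - <<'E'
from h import *
a=cv2.imread("pics/t9.png");cv2.imwrite("pics/t9c.png",cv2.resize(a[140:255,145:225],None,fx=5,fy=5,interpolation=cv2.INTER_CUBIC))
E
```

```text
(no output)
```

View pics/t9c.png

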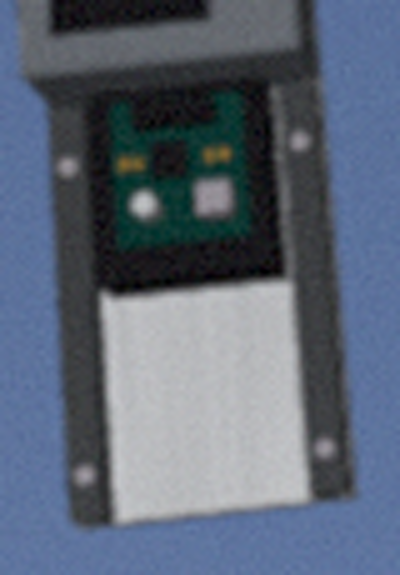

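```bash
python3 - <<'E'
from h import *
m=camera_model("top")
f=lambda l:onplane(m,[[145+(x+.5)/5-.5,140+(y+.5)/5-.5] for x,y in l],12)
a=f([(105,292),(285,279)]);b=f([(113,523),(310,500)]);print(a,b,np.linalg.norm(a.mean(0)-b.mean(0)))
from rig import job; print(sense()['contact_force'],job.sign_off())
E
```

```text
[[606.73146929 254.77417464  12.        ]
 [614.47017107 174.49190311  12.        ]] [[503.18040314 243.04839979  12.        ]
 [515.23775337 157.55210072  12.        ]] 102.39977617265276
the job is handed in; nothing more can be done
[-0.61765533  0.51375634  0.29712009] None
```

I pushed the carrier home against the test head, then pressed both start buttons together and let them up. The job was handed in at about 14 s.

- **Carrier:** I pushed its back face with two fingertips, clear of the board, until it stopped dead at about 18 N. No gap to the head shows in the last pictures. Its back measured 98.9 mm (wrist camera) and 102.4 mm (top camera) from the plate edge, where home is 100 mm. The two views differ by 3.5 mm, so the dead stop is the firmest sign that it is home.
- **Buttons:** One fingertip went on each button, near its middle. They looked equally sunk while held, for roughly 3 s at about 25 N total. The last picture shows both up again. Their joint travel could not be read directly.
- **High force:** The press peaked at a measured 90 N on the wrist before I eased it. That is under the 120 N limit, but more than intended.
- **Other items:** No move came near the small button, and the tin, spool and jar look unmoved. The arm was clear of everything, with no contact force, at hand-in.

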